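# Roll round stock into the sawing cradle

### The job

Roll the round wooden bar along the bench with your fingertips, pushing it by its side up the ramp of the V-cradle until it drops into the V-groove; then push it by its free end along the groove until its other end is home against the end stop. Only push it: never take it between the fingers and never lift it. Leave the sanding block, finger plane, spool clamp and varnish jar where they stand.

Things in the scene. Friction and masses are not known exactly. Their poses are not given: they have to be found in the camera images.
- round_bar: loose plain maple bar, a cylinder of 40 mm diameter and 170 mm length, about 0.16 kg (varies), lying on the bench before the foot of the ramp, on the robot's side; rolls freely. Origin at its centre on its axis. Its y axis runs along it, at the start towards the stop end, within 0.12 rad of the cradle's y; x and z turn as it rolls
- v_cradle: wooden V-cradle fixed to the bench, 165 mm long in y plus end stop. Origin on the bench under the bottom of the V, at mid length; x points from the ramp to the back rail (roughly away from the robot), y along the V to the end stop, z up. Both sides of the V slope 35 degrees, its bottom is at z = 2 mm; far side up to z = 30 mm at x = +40 mm, then a 33 mm high rail to x = +53 mm. The end at y = -82.5 mm is open
- lip (a point): mid length of the near edge of the V, the top of the ramp: 13 mm high, at x = -17 mm in the cradle's frame. The ramp starts level with the bench at x = -89 mm and is as long in y as the cradle
- seat (a point): where the bar's centre lies when it is in the V and home against the end stop: 26.4 mm above the bench, y = -2.5 mm in the cradle's frame; the bar's free end then stands 5 mm out of the open end. Rolled straight in from its start, the bar ends 25 to 55 mm short of the stop
- stop_face (a point): middle of the flat face of the end stop that the bar's end must meet, y = +82.5 mm in the cradle's frame. The stop is a board 16 mm thick and 44 mm high, from x = -30 to +53 mm
- sanding_block: bystander, to be left alone: sanding block, a plain wooden block, 46x90x27 mm, loose, standing on the bench; origin at the centre of its underside
- finger_plane: bystander, to be left alone: small brass finger plane, 29x60x31 mm, loose, standing on the bench; origin at the centre of its underside
- spool_clamp: bystander, to be left alone: standing spool clamp with wing nut, 35x35x68 mm, loose, standing on the bench; origin at the centre of its underside
- varnish_jar: bystander, to be left alone: small glass jar of varnish, 58x58x89 mm, loose, standing on the bench; origin at the centre of its underside
Not all that is in view belongs to the job. There is more than one size of the round_bar; the one meant has the size given above.

How it is judged:
By the outcome, as a careful person would: the job done as asked, in the order asked, and still so for the second after the job is handed in, with the robot touching nothing.
It also fails if it takes over 51 s, if anything falls off the work surface, if the arm or the gripper's body presses on something with over 40 N, if the wrist force passes 120 N, or if a joint passes its speed limit or range.

### The arm

A 6-joint arm with a two-finger parallel gripper is mounted at the origin on a cart in front of the work surface, level with it; the furniture and walls round the work are solid. World frame = base frame: x ahead of the robot, y to its left, z up, the work surface at z = 0. Lengths are in m, angles in rad, forces in N, time in s.
With the tool pointing down it reaches from about 0.325 to 0.875 m from the base axis. Payload 4.4 kg.
Tool frame: the origin (TCP) lies at the very end of the fingers, on their centre line; the grasp point (between the pads) lies robot.grip_point_offset behind it (robot.grip_point_offset is the distance from the TCP to the grasp point, in m); z points along the fingers, x is the direction in which the jaws open and shut, and the axes are right-handed (so a half turn about z gives the same grasp; the last joint's range is limited). The gripper opens to 85 mm and grips with 20 to 120 N. Pads are 22 mm wide; open, the fingers measure 114 mm over their backs; the gripper's body (76 mm by 85 mm) begins 54 mm behind the grasp point. The pads swing forward as they close: fully open they stand 13 mm farther back than shut.
Start: joints at [1.087, 0.207, 1.542, -0, 1.393, -0.15], TCP at [0.188, 0.543, 0.231] pointing down, gripper open.
Joint ranges: [-2.73, 2.73], [-0.86, 2.22], [0.23, 2.46], [-1.11, 4.25], [0.08, 2.63], [-2.82, 2.82]. Speed limits (rad/s): [2.79, 2.79, 3.14, 3.14, 3.14, 3.14].

### API

Orientations are given as a unit quaternion [w, x, y, z].
In Python, from plant import robot gives the robot as it stands. The module is installed in compiled form; this text tells all that it offers.
- The arm moves only by the tool servo_tool, never from a script. Its argument "moves" is a list of rows, each an object with "xyz": the shift along the tool's x, y, z in cm, a list of three; "rotation": the turn, a rotation vector about the tool's x, y, z in degrees, a list of three. A call has 1 to 12 rows; each row is the pose to reach, as a shift and turn from the pose commanded when the call began, along the tool's axes at that moment; what a row does not reach only later rows make up. A row lasts 1/12 s, in which the tool goes at most 41.7 mm and 7.16 degrees, less where a joint would pass 70% of its speed; a pose out of reach is approached as far as the arm can. A call with a gripper value outside its range is refused whole. "grip" is the finger opening in cm, from 0 to 8.54, set as the call begins (left out, the last holds). The fingers move at their own pace and stop on an object; "squeeze" is the grip in N (left out, the last holds). Time passes only in rows, so rows that repeat a pose let the fingers close. It gives the time, the measured TCP pose, the force and the opening at its end, in the units of the state.
- robot.read_state(): the state, without advancing time (a new reading comes with each control period).
- robot.capture(name): name is "side" or "top"; returns a dict with "frame" (480x640x3 uint8, red, green, blue), "mtx" (3x3 intrinsics, pixels), "origin" and "attitude" of the camera in the world. Camera axes: x right, y up, looking along -z (the intrinsics and any distortion apply to the point x, -y, -z); pixel columns grow to the right and rows downward; lengths in m; the calibration is good to about 2 mm. A picture is of the moment at which its call begins. There is no depth.
- robot.close_job(): hands the job in, once; it reports no verdict.
The state is a dict: "time_s": time; "joint_pos": joint angles; "joint_vel": joint speeds; "joint_efforts": joint torques, N m; "eef_pos": TCP position; "tcp_rot": TCP orientation; "ft_force": force on the tool from outside, world axes, zero at the start; "wrist_torque": the same for the moment, N m; "finger_gap": finger opening in m.
Only numpy, scipy, OpenCV 4.12 (cv2) and the standard library are available. Lean on these libraries where they do the work, as an engineer would, in place of code of your own. Each camera call takes 0.05 s, during which the arm holds its last target. There are 200 camera calls.

## Working session

There is one attempt and no reset: what is moved stays moved. The work goes in short steps, Python scripts to look and compute and a tool call to move; the robot and the scene stay as the last step left them, time stands still between calls to the robot, and variables do not carry over. Pictures are saved under pics/ and viewed, about 8 in all and at most 12, crops included, and the job is handed in when it is done.

Besides the shell and the picture viewer there is one more tool, called as name(argument=value, ...) on one line, values as JSON. servo_tool: Moves the arm, as the interface text tells. Its arguments: {"type":"object","properties":{"moves":{"type":"array"},"grip":{"type":"number"},"squeeze":{"type":"number"}},"required":["moves"]}

```bash
mkdir -p pics; python3 - <<'E'
from plant import robot
import cv2,pickle
d={}
for n in("top","side"):
    c=robot.capture(n);d[n]=c;cv2.imwrite(f"pics/{n}0.png",c["frame"][:,:,::-1]);print(n,c["mtx"],c["origin"],c["attitude"],[k for k in c])
pickle.dump(d,open("c0.pkl","wb"))
print(robot.read_state(),robot.grip_point_offset)
E
```

```text
top [[574.52851527   0.         318.65350229]
 [  0.         574.52851527 241.52854396]
 [  0.           0.           1.        ]] [ 0.26830726 -0.00254214  1.43190121] [ 0.71726269  0.07456851 -0.06829233 -0.68942724] ['frame', 'mtx', 'origin', 'attitude']
side [[468.67933564   0.         318.51456221]
 [  0.         468.67933564 233.99042977]
 [  0.           0.           1.        ]] [0.40917267 1.0063149  0.73662995] [-0.06337036 -0.03600479  0.47226367  0.87843889] ['frame', 'mtx', 'origin', 'attitude']
{'time_s': 0.1, 'joint_pos': array([ 1.08651680e+00,  2.07376424e-01,  1.54282415e+00, -6.55638821e-06,
        1.39350253e+00, -1.50472322e-01]), 'joint_vel': array([ 5.98036145e-04, -2.60571016e-03, -1.49685738e-03,  8.10548682e-05,
       -1.86131440e-03, -1.60700871e-04]), 'joint_efforts': array([-3.56910687e-05, -3.84092724e+01, -2.92550021e+01, -2.21683863e-04,
        4.80607632e-03,  3.39328130e-05]), 'eef_pos': array([0.18806712, 0.54264427, 0.23021204]), 'tcp_rot': array([ 4.78914534e-04,  8.14751457e-01,  5.79809409e-01, -9.40293001e-04]), 'ft_force': array([-0.51302491, -0.12731107,  0.42540567]), 'wrist_torque': array([-0.00011255, -0.01682333, -0.05627403]), 'finger_gap': 0.08533519522023589} 0.0187
```

View pics/top0.png

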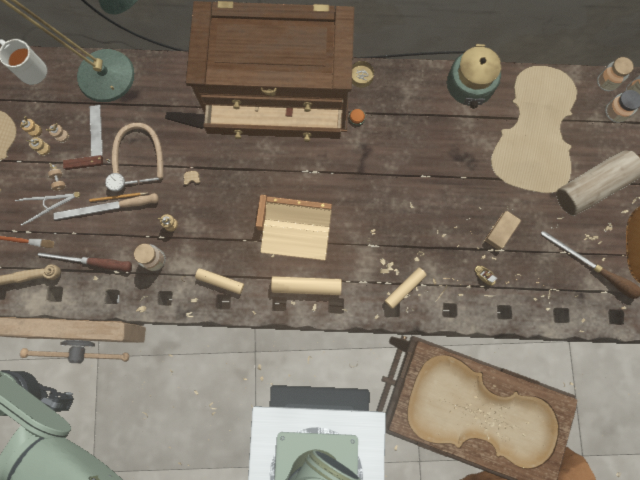

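View pics/side0.png

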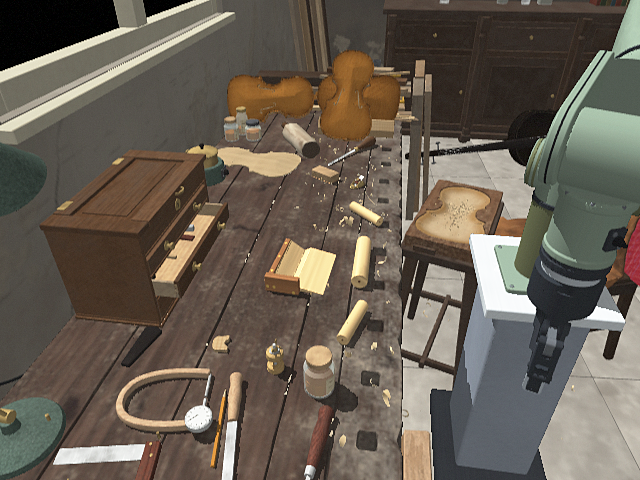

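The middle bar, at top-view (272–341, 286), lies before the cradle at (257–331, 195–258), with the stop on the left (+y). Enlarging it to measure.

```bash
cat > h.py <<'E'
import numpy as np,cv2,pickle
from scipy.spatial.transform import Rotation as R
def ray(c,u,v):
    q=c["attitude"];M=R.from_quat([q[1],q[2],q[3],q[0]]).as_matrix()
    K=c["mtx"];d=np.array([(u-K[0,2])/K[0,0],-(v-K[1,2])/K[1,1],-1]);return np.array(c["origin"]),M@d
def w(c,u,v,z):
    o,d=ray(c,u,v);return o+d*(z-o[2])/d[2]
def px(c,P):
    q=c["attitude"];M=R.from_quat([q[1],q[2],q[3],q[0]]).as_matrix()
    p=M.T@(np.array(P)-c["origin"]);K=c["mtx"];return K[0,0]*p[0]/-p[2]+K[0,2],K[1,1]*-p[1]/-p[2]+K[1,2]
def crop(c,u0,u1,v0,v1,s,f):
    cv2.imwrite(f,cv2.resize(np.ascontiguousarray(c["frame"][v0:v1,u0:u1,::-1]),None,fx=s,fy=s,interpolation=cv2.INTER_CUBIC))
E
python3 - <<'E'
from h import *
d=pickle.load(open("c0.pkl","rb"))
crop(d["top"],240,360,190,300,5,"pics/t1.png")
crop(d["side"],255,385,225,300,6,"pics/s1.png")
E
```

```text
(no output)
```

View pics/t1.png

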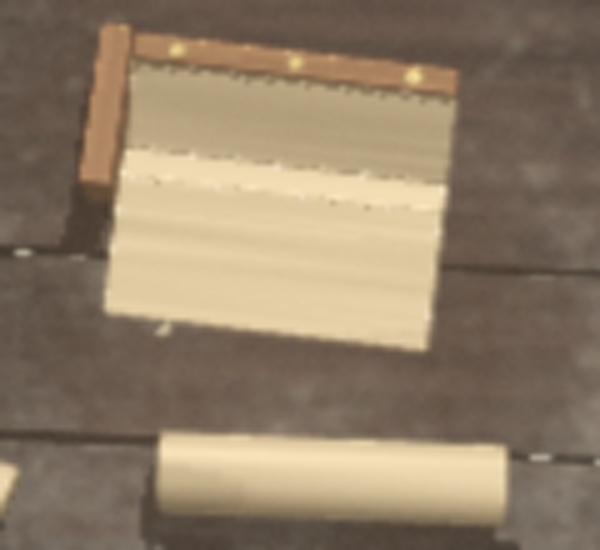

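View pics/s1.png

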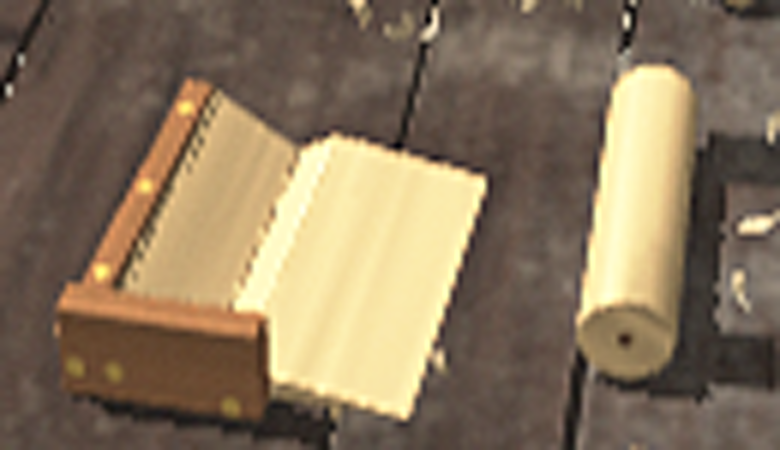

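```bash
python3 - <<'E'
from h import *
d=pickle.load(open("c0.pkl","rb"));c=d["top"]
f=lambda x,y,z:w(c,240+x/5-.4,190+y/5-.4,z)
for n,a in dict(foot1=(106,313,0),foot2=(428,350,0),bot1=(122,150,.002),bot2=(445,186,.002),lip1=(118,178,.013),lip2=(442,208,.013)).items(): print(n,f(*a).round(4))
for n,a in dict(b1=(158,474,.02),b2=(505,485,.02),far1=(160,432,.02),near1=(157,515,.02),far2=(506,446,.02),near2=(503,524,.02)).items(): print(n,f(*a).round(4))
s=d["side"]
g=lambda x,y,z:w(s,255+x/6-.4,225+y/6-.4,z)
for n,a in dict(foot1=(407,417,0),foot2=(487,178,0),lip2=(333,133,.013),bend=(624,340,.02),stop=(265,415,0)).items(): print(n,g(*a).round(4))
E
```

```text
foot1 [0.5285 0.1617 0.    ]
foot2 [ 0.5159 -0.0022  0.    ]
bot1 [0.6132 0.1584 0.002 ]
bot2 [ 0.6008 -0.0077  0.002 ]
lip1 [0.5959 0.1583 0.013 ]
lip2 [ 0.5867 -0.0066  0.013 ]
b1 [0.445  0.1288 0.02  ]
b2 [ 0.4463 -0.0428  0.02  ]
far1 [0.466 0.129 0.02 ]
near1 [0.4247 0.1281 0.02  ]
far2 [ 0.4657 -0.0426  0.02  ]
near2 [ 0.427  -0.0424  0.02  ]
foot1 [0.5266 0.1601 0.    ]
foot2 [ 0.5137 -0.0053  0.    ]
lip2 [ 0.5841 -0.0118  0.013 ]
bend [0.4438 0.1243 0.02  ]
stop [0.5827 0.1669 0.    ]
```

servo_tool(moves=[{"xyz": [-40.3,35.6,8],"rotation": [0,0,-14.7]},{"xyz": [-40.3,35.6,8],"rotation": [0,0,-14.7]},{"xyz": [-40.3,35.6,8],"rotation": [0,0,-14.7]},{"xyz": [-40.3,35.6,8],"rotation": [0,0,-14.7]},{"xyz": [-40.3,35.6,8],"rotation": [0,0,-14.7]},{"xyz": [-40.3,35.6,8],"rotation": [0,0,-14.7]},{"xyz": [-40.3,35.6,8],"rotation": [0,0,-14.7]},{"xyz": [-40.3,35.6,8],"rotation": [0,0,-14.7]},{"xyz": [-40.3,35.6,8],"rotation": [0,0,-14.7]},{"xyz": [-40.3,35.6,8],"rotation": [0,0,-14.7]},{"xyz": [-40.3,35.6,8],"rotation": [0,0,-14.7]},{"xyz": [-40.3,35.6,8],"rotation": [0,0,-14.7]}], grip=8.54)

```text
time_s: 1.1
eef_pos: [0.3758, 0.0852, 0.1576]
tcp_rot: [0.0, 0.734, 0.679, 0.0]
ft_force: [0.1, 1.2, 0.9]
finger_gap: 0.0853
```

servo_tool(moves=[{"xyz": [-3.4,1.0,0]},{"xyz": [-3.4,1.0,0]},{"xyz": [-3.4,1.0,4]},{"xyz": [-3.4,1.0,8]},{"xyz": [-3.4,1.0,11]},{"xyz": [-3.4,1.0,13]},{"xyz": [-3.4,1.0,13.5]},{"xyz": [-3.4,1.0,13.5]},{"xyz": [-3.4,1.0,13.5]}])

```text
schema error: expected keys xyz, rotation
```

```bash
python3 - <<'E'
from plant import robot
from h import *
c=robot.capture("side");pickle.dump(c,open("c1.pkl","wb"))
crop(c,270,450,210,330,4,"pics/s2.png");s=robot.read_state();print(s["eef_pos"],s["time_s"])
for dy in(-.0425,.0425):
  for z in(0,.02):
    P=s["eef_pos"]+np.array([0,dy,0]);P[2]=z;u,v=px(c,P);print(dy,z,(u-270)*4,(v-210)*4)
E
```

```text
[0.37845919 0.07813399 0.15702273] 1.15
-0.0425 0 465.1025451266853 231.54915479469742
-0.0425 0.02 467.50235065839206 206.56726491336212
0.0425 0 461.4402905535462 316.7083694400644
0.0425 0.02 463.95410398495505 291.0018573130674
```

View pics/s2.png

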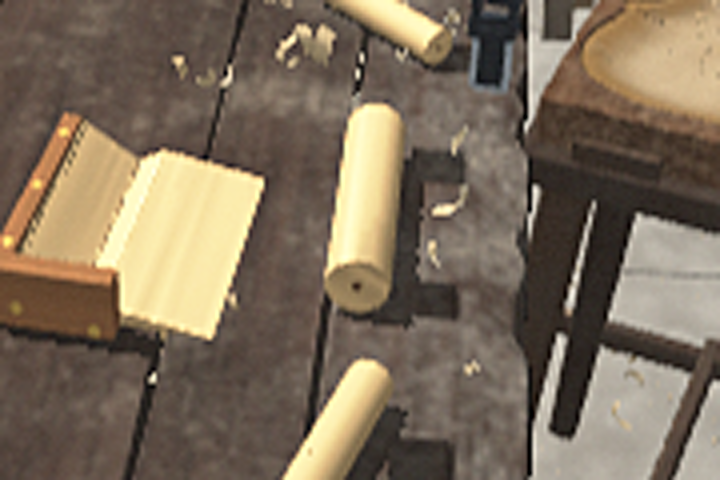

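```bash
python3 - <<'E'
from h import *
c=pickle.load(open("c1.pkl","rb"))
for dy in(-.05,.05):
  for z in(.157,.163,.17):
    u,v=px(c,[.3785+dy*.078,.0781+dy,z]);print(dy,z,(u-270)*4,(v-210)*4)
E
```

```text
-0.05 0.157 491.93166247556223 16.183905298002514
-0.05 0.163 492.77792871719384 7.563251797096768
-0.05 0.17 493.7715841332936 -2.558809819091607
0.05 0.157 475.1947824620381 107.16407040791375
0.05 0.163 476.0542040234011 98.15591191931958
0.05 0.17 477.0638142689677 87.57352777555934
```

servo_tool(moves=[{"xyz": [-3.4,1.0,0],"rotation": [0,0,0]},{"xyz": [-3.4,1.0,0],"rotation": [0,0,0]},{"xyz": [-3.4,1.0,4],"rotation": [0,0,0]},{"xyz": [-3.4,1.0,8],"rotation": [0,0,0]},{"xyz": [-3.4,1.0,11],"rotation": [0,0,0]},{"xyz": [-3.4,1.0,13],"rotation": [0,0,0]},{"xyz": [-3.4,1.0,13.5],"rotation": [0,0,0]},{"xyz": [-3.4,1.0,13.5],"rotation": [0,0,0]}])

```text
time_s: 1.82
eef_pos: [0.3811, 0.0531, 0.0215]
tcp_rot: [-0.002, 0.734, 0.679, -0.002]
ft_force: [0.4, -1.2, 0.3]
finger_gap: 0.0854
```

servo_tool(moves=[{"xyz": [0,0,1],"rotation": [0,0,0]},{"xyz": [0,0,2],"rotation": [0,0,0]},{"xyz": [0,0.5,2],"rotation": [0,0,0]},{"xyz": [0,1.0,2],"rotation": [0,0,0]},{"xyz": [0,1.4,2],"rotation": [0,0,0]},{"xyz": [0,1.4,2],"rotation": [0,0,0]},{"xyz": [0,1.4,2],"rotation": [0,0,0]}])

```text
time_s: 2.4
eef_pos: [0.3986, 0.0513, 0.0039]
tcp_rot: [0.001, 0.734, 0.679, 0.001]
ft_force: [-0.8, -1.0, -0.8]
finger_gap: 0.0853
```

```bash
python3 - <<'E'
from plant import robot
from h import *
c=robot.capture("side");pickle.dump(c,open("c1.pkl","wb"))
crop(c,270,450,210,330,4,"pics/s3.png");s=robot.read_state();print(s["eef_pos"],s["time_s"],s["ft_force"])
E
```

```text
[0.39785767 0.05135387 0.00361707] 2.45 [-0.57238825  0.4376566  -0.12226181]
```

View pics/s3.png

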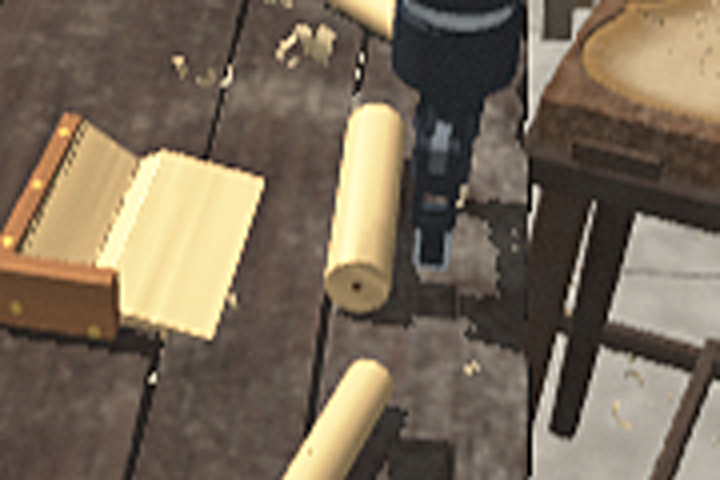

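servo_tool(moves=[{"xyz": [-0.7,0.2,0.3],"rotation": [0,0,0]},{"xyz": [-0.8,0.6,0.3],"rotation": [0,0,0]},{"xyz": [-0.8,1.0,0.3],"rotation": [0,0,0]},{"xyz": [-0.8,1.3,0.3],"rotation": [0,0,0]},{"xyz": [-0.8,1.6,0.3],"rotation": [0,0,0]},{"xyz": [-0.8,1.9,0.3],"rotation": [0,0,0]},{"xyz": [-0.8,2.2,0.3],"rotation": [0,0,0]},{"xyz": [-0.8,2.5,0.3],"rotation": [0,0,0]},{"xyz": [-0.8,2.8,0.3],"rotation": [0,0,0]},{"xyz": [-0.8,3.1,0.3],"rotation": [0,0,0]},{"xyz": [-0.8,3.4,0.3],"rotation": [0,0,0]},{"xyz": [-0.8,3.7,0.3],"rotation": [0,0,0]}])

```text
time_s: 3.45
eef_pos: [0.4336, 0.0406, -0.0001]
tcp_rot: [0.0, 0.734, 0.679, -0.0]
ft_force: [-0.4, 0.3, -0.8]
finger_gap: 0.0854
```

servo_tool(moves=[{"xyz": [0,0.3,0],"rotation": [0,0,0]},{"xyz": [0,0.6,0],"rotation": [0,0,0]},{"xyz": [0,0.9,0],"rotation": [0,0,0]},{"xyz": [0,1.2,0],"rotation": [0,0,0]},{"xyz": [0,1.5,0],"rotation": [0,0,0]},{"xyz": [0,1.8,0],"rotation": [0,0,0]},{"xyz": [0,2.1,0],"rotation": [0,0,0]},{"xyz": [0,2.4,0],"rotation": [0,0,0]}])

```text
time_s: 4.12
eef_pos: [0.4576, 0.0387, -0.0001]
tcp_rot: [-0.0, 0.734, 0.679, -0.0]
ft_force: [-0.5, 0.3, 0.1]
finger_gap: 0.0853
```

```bash
python3 - <<'E'
from plant import robot
from h import *
c=robot.capture("top")
crop(c,230,380,180,300,5,"pics/t2.png");s=robot.read_state();print(s["eef_pos"],s["time_s"],s["ft_force"])
E
```

```text
[4.58408495e-01 3.85360536e-02 9.83017253e-05] 4.1667 [ 1.24514801 -0.88076486  0.17880103]
```

View pics/t2.png

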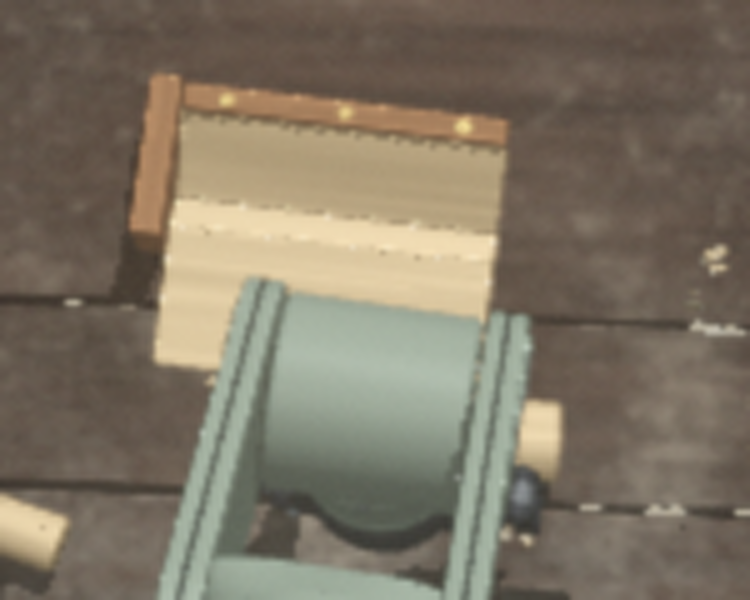

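servo_tool(moves=[{"xyz": [0,0.3,0],"rotation": [0,0,0]},{"xyz": [0,0.6,0],"rotation": [0,0,0]},{"xyz": [0,0.9,0],"rotation": [0,0,0]},{"xyz": [0,1.2,0],"rotation": [0,0,0]},{"xyz": [0,1.5,0],"rotation": [0,0,0]},{"xyz": [0,1.8,0],"rotation": [0,0,0]},{"xyz": [0,2.1,0],"rotation": [0,0,0]},{"xyz": [0,2.4,0],"rotation": [0,0,0]},{"xyz": [0,2.7,0],"rotation": [0,0,0]},{"xyz": [0,3.0,0],"rotation": [0,0,0]},{"xyz": [0,3.3,0],"rotation": [0,0,0]},{"xyz": [0,3.6,0],"rotation": [0,0,0]}])

```text
time_s: 5.17
eef_pos: [0.4926, 0.036, -0.0003]
tcp_rot: [-0.001, 0.734, 0.679, -0.001]
ft_force: [-1.7, 0.1, 1.8]
finger_gap: 0.0851
```

servo_tool(moves=[{"xyz": [0,0.3,0],"rotation": [0,0,0]},{"xyz": [0,0.6,-0.05],"rotation": [0,0,0]},{"xyz": [0,0.9,-0.1],"rotation": [0,0,0]},{"xyz": [0,1.2,-0.1],"rotation": [0,0,0]},{"xyz": [0,1.5,-0.15],"rotation": [0,0,0]},{"xyz": [0,1.8,-0.2],"rotation": [0,0,0]},{"xyz": [0,2.1,-0.2],"rotation": [0,0,0]},{"xyz": [0,2.4,-0.25],"rotation": [0,0,0]},{"xyz": [0,2.7,-0.3],"rotation": [0,0,0]},{"xyz": [0,3.0,-0.3],"rotation": [0,0,0]}])

```text
time_s: 6.0
eef_pos: [0.5235, 0.0336, 0.0031]
tcp_rot: [0.0, 0.734, 0.679, 0.0]
ft_force: [-2.5, 0.2, 1.5]
finger_gap: 0.0854
```

```bash
python3 - <<'E'
from plant import robot
from h import *
c=robot.capture("side")
crop(c,250,420,210,310,4,"pics/s4.png");s=robot.read_state();print(s["eef_pos"],s["time_s"],s["ft_force"])
E
```

```text
[0.5245074  0.03342599 0.00319382] 6.05 [ 1.23895083  0.38284928 -0.6331118 ]
```

View pics/s4.png

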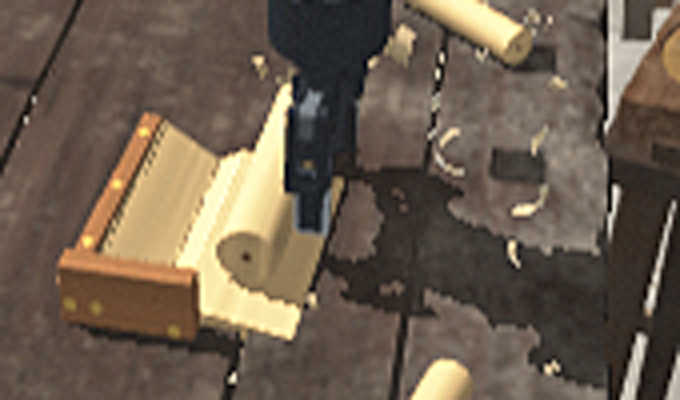

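servo_tool(moves=[{"xyz": [0,0.3,-0.05],"rotation": [0,0,0]},{"xyz": [0,0.6,-0.1],"rotation": [0,0,0]},{"xyz": [0,0.9,-0.15],"rotation": [0,0,0]},{"xyz": [0,1.2,-0.2],"rotation": [0,0,0]},{"xyz": [0,1.5,-0.25],"rotation": [0,0,0]},{"xyz": [0,1.8,-0.3],"rotation": [0,0,0]},{"xyz": [0,2.1,-0.35],"rotation": [0,0,0]},{"xyz": [0,2.4,-0.4],"rotation": [0,0,0]},{"xyz": [0,2.6,-0.4],"rotation": [0,0,0]},{"xyz": [0,2.8,-0.4],"rotation": [0,0,0]},{"xyz": [0,3.0,-0.4],"rotation": [0,0,0]},{"xyz": [0,3.2,-0.4],"rotation": [0,0,0]}])

```text
time_s: 7.05
eef_pos: [0.5557, 0.0311, 0.0069]
tcp_rot: [0.0, 0.734, 0.679, 0.0]
ft_force: [-0.7, 0.5, -0.4]
finger_gap: 0.0855
```

servo_tool(moves=[{"xyz": [0,0.2,0],"rotation": [0,0,0]},{"xyz": [0,0.4,0],"rotation": [0,0,0]},{"xyz": [0,0.6,0],"rotation": [0,0,0]},{"xyz": [0,0.8,0],"rotation": [0,0,0]},{"xyz": [0,1.0,0],"rotation": [0,0,0]},{"xyz": [0,1.1,0],"rotation": [0,0,0]}])

```text
time_s: 7.55
eef_pos: [0.5665, 0.0302, 0.007]
tcp_rot: [0.0, 0.734, 0.679, 0.0]
ft_force: [-0.6, -0.3, 0.3]
finger_gap: 0.0852
```

```bash
python3 - <<'E'
from plant import robot
from h import *
c=robot.capture("side");pickle.dump(c,open("c5.pkl","wb"))
crop(c,250,400,200,300,5,"pics/s5.png");s=robot.read_state();print(s["eef_pos"],s["time_s"],s["ft_force"])
E
```

```text
[0.56651497 0.03018121 0.00701208] 7.6 [-0.25603708  0.27256848 -0.20921623]
```

View pics/s5.png

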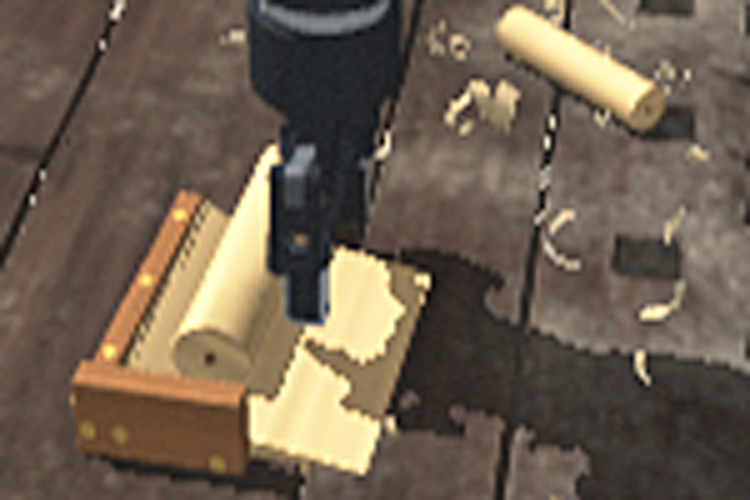

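```bash
python3 - <<'E'
from h import *
c=pickle.load(open("c5.pkl","rb"))
p=w(c,250+210/5-.4,200+357/5-.4,.0264);print(p)
y=np.array([.0767,.997]);x=np.array([.997,-.0767]);o=np.array([.609,.073]);r=p[:2]-o;print(r@x,r@y, "free end", p[:2]-.17*y, "home free", o-.0875*y)
E
```

```text
[0.60925051 0.11575215 0.0264    ]
-0.003029334069159649 0.04264310717355285 free end [ 0.59621151 -0.05373785] home free [ 0.60228875 -0.0142375 ]
```

servo_tool(moves=[{"xyz": [0,-1,0],"rotation": [0,0,0]},{"xyz": [0,-2,-2],"rotation": [0,0,0]},{"xyz": [0,-2,-5],"rotation": [0,0,0]},{"xyz": [0,-2,-9],"rotation": [0,0,0]},{"xyz": [0,-2,-12],"rotation": [0,0,0]},{"xyz": [0,-2,-12],"rotation": [0,0,0]},{"xyz": [0,-2,-12],"rotation": [0,0,0]}], grip=0)

```text
time_s: 8.18
eef_pos: [0.5481, 0.0317, 0.1298]
tcp_rot: [0.002, 0.734, 0.679, 0.002]
ft_force: [0.8, 0.9, 0.2]
finger_gap: 0.0008
```

servo_tool(moves=[{"xyz": [-3,1.5,0],"rotation": [0,0,-7]},{"xyz": [-6,3,0],"rotation": [0,0,-14]},{"xyz": [-9,4.5,0],"rotation": [0,0,-21]},{"xyz": [-11,5.7,0],"rotation": [0,0,-28]},{"xyz": [-11,5.7,0],"rotation": [0,0,-35]},{"xyz": [-11,5.7,0],"rotation": [0,0,-42]},{"xyz": [-11,5.7,0],"rotation": [0,0,-49]},{"xyz": [-11,5.7,0],"rotation": [0,0,-56]},{"xyz": [-11,5.7,0],"rotation": [0,0,-63]},{"xyz": [-11,5.7,0],"rotation": [0,0,-70]},{"xyz": [-11,5.7,0],"rotation": [0,0,-77]},{"xyz": [-11,5.7,0],"rotation": [0,0,-84]}])

```text
time_s: 9.18
eef_pos: [0.5969, -0.0337, 0.1171]
tcp_rot: [0.008, 0.203, 0.977, -0.06]
ft_force: [0.7, -0.9, -0.7]
finger_gap: -0.0001
```

servo_tool(moves=[{"xyz": [0,0,0],"rotation": [0,0,-6]},{"xyz": [0,0,3],"rotation": [0,0,-6]},{"xyz": [0,0,6],"rotation": [0,0,-6]},{"xyz": [0,0,6],"rotation": [0,0,-6]},{"xyz": [0,0,6],"rotation": [0,0,-6]}])

```text
time_s: 9.6
eef_pos: [0.5945, -0.0236, 0.0523]
tcp_rot: [0.007, 0.168, 0.983, -0.076]
ft_force: [-0.2, 0.7, 0.5]
finger_gap: 0.0
```

```bash
python3 - <<'E'
from plant import robot
from h import *
c=robot.capture("top")
crop(c,250,380,180,290,5,"pics/t3.png");s=robot.read_state();print(s["eef_pos"],s["tcp_rot"],s["time_s"],s["ft_force"])
print(*[(px(c,P)-np.array([250,180]))*5 for P in (s["eef_pos"],[.599,-.054,.0264])])
E
```

```text
[ 0.59659113 -0.0239162   0.05455233] [ 0.00912729  0.16864646  0.98268875 -0.07614387] 9.65 [0.33525603 0.2326104  0.71858769]
[426.89548441 219.36593907] [485.61628391 229.93255453]
```

View pics/t3.png

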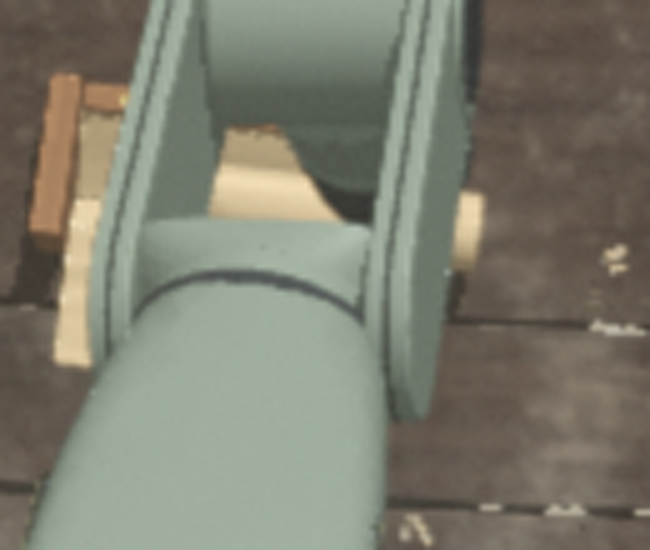

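servo_tool(moves=[{"xyz": [0,0,-3],"rotation": [0,0,0]},{"xyz": [0,0,-6],"rotation": [0,0,0]},{"xyz": [0,0,-6],"rotation": [0,0,0]}])

```text
time_s: 9.9
eef_pos: [0.604, -0.0136, 0.1236]
tcp_rot: [0.019, 0.17, 0.982, -0.076]
ft_force: [2.5, 0.2, 1.0]
finger_gap: -0.0
```

```bash
python3 - <<'E'
from plant import robot
s=robot.read_state();print(s["eef_pos"],s["tcp_rot"],s["joint_pos"].round(3),s["time_s"])
E
```

```text
[ 0.60404691 -0.013618    0.12358662] [ 0.01857665  0.16981278  0.98234815 -0.07622755] [-0.084  0.372  1.575 -0.168  1.176 -2.82 ] 9.9
```

servo_tool(moves=[{"xyz": [0,0,0],"rotation": [0,0,7]},{"xyz": [0,0,0],"rotation": [0,0,14]},{"xyz": [0,0,0],"rotation": [0,0,21]},{"xyz": [0,0,0],"rotation": [0,0,28]},{"xyz": [0,0,0],"rotation": [0,0,35]},{"xyz": [0,0,0],"rotation": [0,0,42]},{"xyz": [0,0,0],"rotation": [0,0,49]},{"xyz": [0,0,0],"rotation": [0,0,56]},{"xyz": [0,0,0],"rotation": [0,0,63]},{"xyz": [0,0,0],"rotation": [0,0,70]},{"xyz": [0,0,0],"rotation": [0,0,77]},{"xyz": [0,0,0],"rotation": [0,0,84]}])

```text
time_s: 10.9
eef_pos: [0.5992, -0.014, 0.1169]
tcp_rot: [0.061, 0.785, 0.614, -0.048]
ft_force: [-0.5, 0.1, 0.6]
finger_gap: 0.0001
```

```bash
cat >> h.py <<'E'
def goto(s,P,deg):
    "shift in tool cm, rotvec deg to reach world P with tool down, tool x at deg"
    q=s["tcp_rot"];A=R.from_quat([q[1],q[2],q[3],q[0]]);B=R.from_euler('z',deg,degrees=True)*R.from_euler('x',180,degrees=True)
    return (A.inv().apply(np.array(P)-s["eef_pos"])*100).round(2),np.degrees((A.inv()*B).as_rotvec()).round(1)
E
python3 - <<'E'
from plant import robot
from h import *
s=robot.read_state();print(s["eef_pos"],s["tcp_rot"],s["joint_pos"].round(3),s["time_s"])
print(goto(s,[.595,-.085,.13],85.6),goto(s,[.595,-.085,.13],-4.4))
E
```

```text
[ 0.59923596 -0.01395232  0.1168845 ] [ 0.0609212   0.78544662  0.6140231  -0.0483513 ] [-0.086  0.378  1.582 -0.168  1.175 -1.348] 10.9
(array([-7.11,  1.33, -0.19]), array([ 1.4,  8.8, -9.5])) (array([-7.11,  1.33, -0.19]), array([ 7.8,  5.7, 80.3]))
```

servo_tool(moves=[{"xyz": [-7.1,1.3,-0.2],"rotation": [7.8,5.7,80.3]},{"xyz": [-7.1,1.3,-0.2],"rotation": [7.8,5.7,80.3]},{"xyz": [-7.1,1.3,-0.2],"rotation": [7.8,5.7,80.3]},{"xyz": [-7.1,1.3,-0.2],"rotation": [7.8,5.7,80.3]},{"xyz": [-7.1,1.3,-0.2],"rotation": [7.8,5.7,80.3]},{"xyz": [-7.1,1.3,-0.2],"rotation": [7.8,5.7,80.3]},{"xyz": [-7.1,1.3,-0.2],"rotation": [7.8,5.7,80.3]},{"xyz": [-7.1,1.3,-0.2],"rotation": [7.8,5.7,80.3]},{"xyz": [-7.1,1.3,-0.2],"rotation": [7.8,5.7,80.3]},{"xyz": [-7.1,1.3,-0.2],"rotation": [7.8,5.7,80.3]},{"xyz": [-7.1,1.3,-0.2],"rotation": [7.8,5.7,80.3]},{"xyz": [-7.1,1.3,-0.2],"rotation": [7.8,5.7,80.3]}])

```text
time_s: 11.9
eef_pos: [0.595, -0.0854, 0.1301]
tcp_rot: [0.0, 0.999, -0.038, -0.0]
ft_force: [0.2, -0.4, 0.6]
finger_gap: -0.0001
```

```bash
python3 - <<'E'
from plant import robot
from h import *
s=robot.read_state();print(s["eef_pos"],s["tcp_rot"],s["joint_pos"].round(3),s["time_s"])
print(goto(s,[.596,-.085,.014],-4.4))
E
```

```text
[ 0.59503956 -0.08541566  0.1300811 ] [ 4.71563027e-04  9.99265294e-01 -3.83204206e-02 -4.41685086e-04] [-2.860e-01  3.590e-01  1.568e+00 -1.000e-03  1.215e+00 -2.090e-01] 11.9
(array([ 0.1 , -0.06, 11.61]), array([0.1, 0. , 0. ]))
```

servo_tool(moves=[{"xyz": [0.1,0,4],"rotation": [0,0,0]},{"xyz": [0.1,0,8],"rotation": [0,0,0]},{"xyz": [0.1,0,10.5],"rotation": [0,0,0]},{"xyz": [0.1,0,11.6],"rotation": [0,0,0]},{"xyz": [0.1,0,11.6],"rotation": [0,0,0]},{"xyz": [0.1,-0.4,11.6],"rotation": [0,0,0]},{"xyz": [0.1,-0.8,11.6],"rotation": [0,0,0]},{"xyz": [0.1,-1.2,11.6],"rotation": [0,0,0]},{"xyz": [0.1,-1.6,11.6],"rotation": [0,0,0]}])

```text
time_s: 12.65
eef_pos: [0.5976, -0.0686, 0.0144]
tcp_rot: [0.001, 0.999, -0.035, -0.0]
ft_force: [0.1, -0.3, -0.6]
finger_gap: -0.0002
```

servo_tool(moves=[{"xyz": [0,-0.3,0],"rotation": [0,0,0]},{"xyz": [0,-0.6,0],"rotation": [0,0,0]},{"xyz": [0,-0.9,0],"rotation": [0,0,0]},{"xyz": [0,-1.2,0],"rotation": [0,0,0]},{"xyz": [0,-1.5,0],"rotation": [0,0,0]},{"xyz": [0,-1.8,0],"rotation": [0,0,0]},{"xyz": [0,-2.1,0],"rotation": [0,0,0]},{"xyz": [0,-2.4,0],"rotation": [0,0,0]},{"xyz": [0,-2.7,0],"rotation": [0,0,0]},{"xyz": [0,-3.0,0],"rotation": [0,0,0]}])

```text
time_s: 13.48
eef_pos: [0.5978, -0.0384, 0.0119]
tcp_rot: [0.0, 0.999, -0.036, -0.002]
ft_force: [-0.7, -0.8, 1.2]
finger_gap: -0.0002
```

```bash
python3 - <<'E'
from plant import robot
from h import *
c=robot.capture("side")
crop(c,250,380,210,290,6,"pics/s6.png");s=robot.read_state();print(s["eef_pos"],s["tcp_rot"],s["time_s"],s["ft_force"])
E
```

```text
[ 0.59774618 -0.03781225  0.01187503] [ 1.96014702e-05  9.99373121e-01 -3.53252312e-02 -2.34359810e-03] 13.5333 [0.53776443 1.02140493 0.3855815 ]
```

View pics/s6.png

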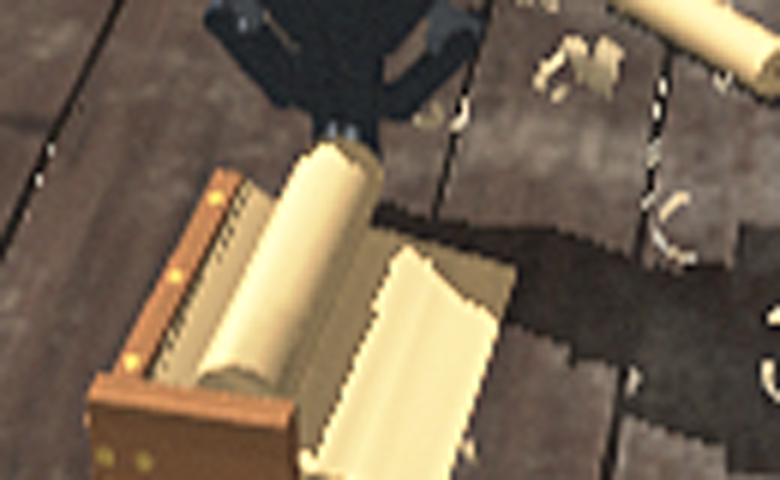

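servo_tool(moves=[{"xyz": [0,-0.2,0],"rotation": [0,0,0]},{"xyz": [0,-0.4,0],"rotation": [0,0,0]},{"xyz": [0,-0.6,0],"rotation": [0,0,0]},{"xyz": [0,-0.8,0],"rotation": [0,0,0]},{"xyz": [0,-0.9,0],"rotation": [0,0,0]}])

```text
time_s: 13.95
eef_pos: [0.5984, -0.0294, 0.0119]
tcp_rot: [0.0, 0.999, -0.035, -0.002]
ft_force: [1.1, -1.5, -0.1]
finger_gap: -0.0002
```

servo_tool(moves=[{"xyz": [0,-0.1,0],"rotation": [0,0,0]},{"xyz": [0,-0.2,0],"rotation": [0,0,0]},{"xyz": [0,-0.2,0],"rotation": [0,0,0]}])

```text
time_s: 14.2
eef_pos: [0.5984, -0.0275, 0.0119]
tcp_rot: [0.0, 0.999, -0.035, -0.002]
ft_force: [-0.8, 0.6, 0.2]
finger_gap: 0.0004
```

servo_tool(moves=[{"xyz": [0,-0.1,0],"rotation": [0,0,0]},{"xyz": [0,-0.2,0],"rotation": [0,0,0]},{"xyz": [0,-0.2,0],"rotation": [0,0,0]}])

```text
time_s: 14.45
eef_pos: [0.5986, -0.0256, 0.0119]
tcp_rot: [0.0, 0.999, -0.035, -0.002]
ft_force: [0.0, -1.0, -0.0]
finger_gap: -0.0
```

servo_tool(moves=[{"xyz": [0,-0.1,0],"rotation": [0,0,0]},{"xyz": [0,-0.2,0],"rotation": [0,0,0]},{"xyz": [0,-0.2,0],"rotation": [0,0,0]}])

```text
time_s: 14.7
eef_pos: [0.5988, -0.0242, 0.012]
tcp_rot: [0.001, 0.999, -0.035, -0.002]
ft_force: [0.3, -0.9, -0.9]
finger_gap: -0.0002
```

servo_tool(moves=[{"xyz": [0,-0.1,0],"rotation": [0,0,0]},{"xyz": [0,-0.1,0],"rotation": [0,0,0]}])

```text
time_s: 14.87
eef_pos: [0.5989, -0.0242, 0.012]
tcp_rot: [0.001, 0.999, -0.035, -0.002]
ft_force: [-0.7, -5.2, -0.5]
finger_gap: -0.0004
```

servo_tool(moves=[{"xyz": [0,-0.1,0],"rotation": [0,0,0]},{"xyz": [0,-0.1,0],"rotation": [0,0,0]}])

```text
time_s: 15.03
eef_pos: [0.5989, -0.0242, 0.0121]
tcp_rot: [0.002, 0.999, -0.035, -0.002]
ft_force: [-0.8, -8.8, 0.5]
finger_gap: 0.0001
```

servo_tool(moves=[{"xyz": [0,0.3,0],"rotation": [0,0,0]},{"xyz": [0,1.5,0],"rotation": [0,0,0]},{"xyz": [0,4,0],"rotation": [0,0,0]},{"xyz": [0,6,-2],"rotation": [0,0,0]},{"xyz": [0,8,-6],"rotation": [0,0,0]},{"xyz": [0,12,-9],"rotation": [0,0,0]},{"xyz": [0,16,-12],"rotation": [0,0,0]},{"xyz": [0,20,-14],"rotation": [0,0,0]},{"xyz": [0,24,-14],"rotation": [0,0,0]},{"xyz": [0,24,-14],"rotation": [0,0,0]}])

```text
time_s: 15.87
eef_pos: [0.5836, -0.2672, 0.1559]
tcp_rot: [0.003, 0.999, -0.037, 0.001]
ft_force: [0.5, 0.3, -0.1]
finger_gap: -0.0
```

```bash
python3 - <<'E'
from plant import robot
from h import *
a=robot.capture("top");b=robot.capture("side")
crop(a,245,345,190,270,4,"/tmp/a.png");crop(b,255,355,220,300,4,"/tmp/b.png")
cv2.imwrite("pics/f.png",np.hstack([cv2.imread("/tmp/a.png"),cv2.imread("/tmp/b.png")]))
s=robot.read_state();print(s["eef_pos"],s["time_s"],s["ft_force"])
E
```

```text
[ 0.58290961 -0.26591637  0.15406712] 15.9667 [-0.83999402  0.13239608 -0.65044532]
```

View pics/f.png

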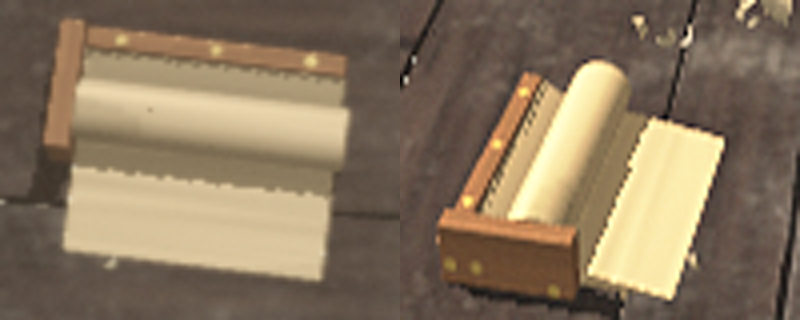

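The top view (left) shows the bar lying in the V. Its left end meets the stop at about (76, 110), and its free end stands slightly out of the open end at (348, 135). The side view agrees. Handing in.

```bash
python3 -c "
from plant import robot
robot.close_job()"
```

```text
the job is handed in; nothing more can be done
```

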